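# Close the nip of a guarded roller press on a board

## Task

Get the board ready for rolling: with the fingertips, push the grey board by its near edge along the feed table until it stops square against the stop pins. Then reach down through the yellow-edged window of the clear guard and press the green lever fully down, so that the roller closes on the board, and withdraw. Nothing is to be gripped or lifted, the guard and its window edging must not be touched, and the things standing around stay where they are.

Things in the scene. Friction and masses are not known exactly. Their poses are not given: they have to be found in the camera images.
- press: bench roller press, 360 mm wide, light grey, fixed to the table, placed and turned differently each time. Origin under it at table height; +x is the feed direction (away from the operator), +y to the operator's left, z up. 'Press' coordinates below are in this frame, in mm. Grey drive housing 160 high (red button to 184) at y = 145 to 215; black handwheel at y = -145 to -190
- feed_front (a point): middle of the white feed table's front edge, on its top: press x = -150, y = 0, 70 high, free space in front of it. The table runs back to the rollers at x = 30. The board slides between two aluminium side guides, 10 high, inner faces at y = -77.5 and 77.5. Axes as the press's
- pin_line (a point): point half-way between the front faces of the two steel stop pins, on the feed table: press x = 53.5, y = 0, 70 high (fixed; it does not sink with the pins). Pins at y = -45 and 45, under the guard just past the roller, 10 high. The black upper roller (44 diameter, x = 30) is 8 above the board while the lever is up; pressing the lever lowers roller and pins together
- guard: clear sheet guard over the rollers, fixed on the press (same origin and axes): flat top 174 to 177 high, x = -90 to 90, y = -125 to 125 (white side cheeks beyond, to y = -145 and 145, 175 high); front and rear skirts slope outwards down to x = -121 and 121, 95 high. Neither it nor the yellow edging of its window may be touched
- window (a point): centre of the open window in the guard's top, at the top of its yellow edging (178.5 high); press x = -32, y = 0. Opening 90 along the press's x by 120 along y; edging 8 wide, 6 thick, standing 1.5 over the sheet. Axes as the press's
- lever_pad (a point): centre of the upper face of the lever's green pad (30 along x, 44 along y, 9 thick), right under the window at press x = -32, y = 0; about 12 mm below the top of the edging when up, 38 below it when fully down. It shifts less than 2 mm sideways as it goes down
- nip_lever (a joint): the lever's angle in rad, hinged about the press's y axis 82 mm beyond the pad's centre (towards +x), 148 high: 0 fully up, 0.32 fully down on its stop. It starts at 0 to 0.05. Stiff: about 7 to 9 N straight down at the pad moves it, and it stays where it is left
- board_near (a point): middle of the near (operator's) edge of the loose grey board, half-way up it (73 mm over the work table). Board 210 (along the feed) x 150 x 6 mm, 0.14 kg, four dark printed squares; x axis along the feed. It lies on the feed table, overhangs its front edge, starts 20 to 45 mm short of the pins and overhangs by 6.5 mm when home. It slides easily (1 to 2 N)
- board_mid (a point): the board's centre, half-way up
- board_far (a point): middle of the board's far edge, half-way up; at press x = 53.5 when the board is home against the pins
- bottle: clear bottle with an orange cap, 60 diameter, 134 high, loose; origin under its base. Leave alone
- pen_pot: red pot with three pens, 76 diameter, 140 high over the pens, loose; origin under its base. Leave alone
- tape_roll: roll of amber tape, 88 diameter, 38 high, lying flat, loose; origin under its centre. Leave alone
- brayer: hand roller with wooden handle, 170 long, 88 wide, 35 high, lying with its handle to its -x, loose; origin under its middle. Leave alone
- round_tin: flat round tin, 78 diameter, 25 high, loose; origin under its centre. Leave alone

How it is judged (in metres and radians):
On the way, in this order (a step that is already met when the one before it is completed fails the run):
1. the board is home against the stop pins (within 4 mm) and square, with the lever still up (x of board_far in the frame of press between 0.0495 and 0.0575 m and angle between the x axis of board_mid and the x axis of press, either way round below 0.035 rad and value of joint nip_lever below 0.12 rad), for 0.2 s.
2. the lever is pressed fully down (value of joint nip_lever above 0.29 rad), for 0.2 s.
At the end, for the whole second after the job is handed in: the lever is down (at least 0.29 of its 0.32 rad) and the board lies flat and still on the feed table under the roller, its far edge within 4 mm of the stop pins' place and square to the press within 2 degrees (value of joint nip_lever above 0.29 rad and x of board_far in the frame of press between 0.0495 and 0.0575 m and angle between the x axis of board_mid and the x axis of press, either way round below 0.035 rad and height (world z) of board_mid between 0.069 and 0.077 m and linear speed of board below 0.01 m/s); the robot touches nothing.
It fails at once if the guard or the edging of its window is touched by the robot (contact force between any of the fingers, the arm and guard above 0.5 N).
It fails at once if the lever is pressed before the board is home (value of joint nip_lever above 0.16 rad and x of board_far in the frame of press below 0.0475 m).
It fails at once if the board is lifted or tipped up (height (world z) of board_mid above 0.081 m or height (world z) of any of board_near, board_far above 0.083 m).
It fails at once if a thing standing around is moved by more than 20 mm (distance of any of bottle, pen_pot, tape_roll, brayer, round_tin from where it was at the start of the episode above 0.02 m).
It also fails if it takes over 48 s, if anything falls off the work surface, if the arm or the gripper's body presses on something with over 40 N, if the wrist force passes 120 N, or if a joint passes its speed limit or range.

## Robot

A 6-joint arm with a two-finger parallel gripper is mounted at the origin on the work surface. World frame = base frame: x ahead of the robot, y to its left, z up, the work surface at z = 0. Lengths are in m, angles in degrees, forces in N, time in s.
With the tool pointing down it reaches from about 0.4 to 0.825 m from the base axis. Payload 7 kg.
Tool frame: the origin (TCP) lies midway between the tips of the shut fingers; the grasp point (between the pads) lies 19 mm behind it (r.grasp_offset is the distance from the TCP to the grasp point, in m); z points along the fingers, x is the direction in which the jaws open and shut, and the axes are right-handed (so a half turn about z gives the same grasp; the last joint's range is limited). The gripper opens to 88 mm and grips with 3 to 60 N. Pads are 19 mm wide; open, the fingers measure 130 mm over their backs; the gripper's body (78 mm by 193 mm) begins 47 mm behind the grasp point.
Start: joints at [88.929, 20.546, 0.682, 0, -70.136, -16.507], TCP at [0.204, 0.643, 0.227] pointing down, gripper open.
Joint ranges: [-176.03, 176.03], [-82.01, 121.73], [-58.28, 71.71], [-173.87, 95.51], [-174.79, -0.11], [-173.66, 173.66]. Speed limits (degrees/s): [136.94, 136.94, 172.46, 180, 180, 180].

## Interface

Orientations are given as [roll, pitch, yaw] about the fixed x, y, z axes, in that order (R = Rz(yaw) Ry(pitch) Rx(roll)).
In Python, from plant import r gives the robot as it stands.
- The arm moves only by the tool step_arm, never from a script. Its argument "deltas" is a list of rows, each a list of 7 numbers: the turn, a rotation vector about the tool's x, y, z in rad, then the shift along the tool's x, y, z in mm, then the opening, from -1 (shut) to 1 (fully open), so that 0 is half open. In form: [[ax, ay, az, x, y, z, grip], ...]. A call has 1 to 10 rows; each row shifts and turns the pose as measured when the row begins, along the tool's axes as they then stand; what a row does not reach is not made up. A row lasts 1/10 s, in which the tool goes at most 50 mm and 8.59 degrees, less where a joint would pass 70% of its speed; a pose out of reach is approached as far as the arm can. A call with a gripper value outside its range is refused whole. The fingers move at their own pace and stop on an object; "squeeze" is the grip in N (left out, the last holds). Time passes only in rows, so rows that do not move let the fingers close. It gives the time, the measured TCP pose, the force and the opening at its end, in the units of the state.
- r.get_state(): the state, without advancing time (a new reading comes with each control period).
- r.capture(name): name is "side" or "top"; returns the picture (480x640x3 uint8, red, green, blue); there is no depth.
- r.camera_info(name): a dict with "vertical_fov" (degrees; the focal length in pixels is half the picture's height over the tangent of half this angle, whatever the lens; pixels are square), "cx", "cy" (the principal point, pixels), "view" (4x4, takes a point from world to camera coordinates). Camera axes: x right, y down, z forward; pixel columns grow to the right and rows downward; lengths in m; the calibration is good to about 2 mm. A picture is of the moment at which its call begins. camera_info takes no time and is no camera call.
- r.close_job(): hands the job in, once; it reports no verdict.
The state is a dict: "time_s": time; "joints": joint angles; "qd": joint speeds; "joint_torque": joint torques, N m; "tcp_pos": TCP position; "eef_rot": TCP orientation; "contact_force": force on the tool from outside, world axes, zero at the start; "moment": the same for the moment, N m; "gripper_width": finger opening in m.
Only numpy, scipy, OpenCV 4.12 (cv2) and the standard library are available. Lean on these libraries where they do the work, as an engineer would, in place of code of your own. Each camera call takes 0.05 s, during which the arm holds its last target.

## Working session

There is one attempt and no reset: what is moved stays moved. The work goes in short steps, Python scripts to look and compute and a tool call to move; the robot and the scene stay as the last step left them, time stands still between calls to the robot, and variables do not carry over. Pictures are saved under pics/ and viewed, and the job is handed in when it is done.

Besides the shell and the picture viewer there is one more tool, called after "Emit:" as a command line: name --pt "numbers of a row" for each row, then --argument value for the rest. step_arm: Moves the arm, as the interface text tells. Its arguments: {"type":"object","properties":{"deltas":{"type":"array","items":{"type":"array","items":{"type":"number"}}},"squeeze":{"type":"number"}},"required":["deltas"]}

```bash
mkdir -p pics; ls; python3 - <<'E'
from plant import r
import cv2
print(r.get_state())
for n in ("side","top"):
    print(n,r.camera_info(n))
    cv2.imwrite(f"pics/{n}0.png",r.capture(n)[:,:,::-1])
E
```

```text
pics
{'time_s': 0.0, 'joints': array([ 8.89284805e+01,  2.05908913e+01,  6.34217701e-01, -1.97099150e-02,
       -7.01346119e+01, -1.65066544e+01]), 'qd': array([-0.04452218, -0.00328615,  0.00724502,  0.0141087 ,  0.00454403,
        0.06139205]), 'joint_torque': array([ 6.83572307e-04, -5.82715702e+01,  2.93057334e+01,  6.99730799e+00,
        7.06884879e-03, -1.45002259e-04]), 'tcp_pos': array([0.20373802, 0.64301731, 0.22563348]), 'eef_rot': array([-1.79991826e+02, -9.27882747e-02, -1.07584893e+02]), 'contact_force': array([-0.27077793, -0.4747978 ,  0.53791177]), 'moment': array([-0.01162249, -0.0189797 , -0.00659072]), 'gripper_width': 0.08773256141416415}
side {'vertical_fov': 57.91753789413971, 'cx': 314.94743418195736, 'cy': 234.77833795850196, 'view': array([[-0.9185842 ,  0.39519032, -0.00526149,  0.49415561],
       [ 0.30754777,  0.70637907, -0.63752881, -0.12004593],
       [-0.24822861, -0.58724205, -0.77040855,  1.18440517],
       [ 0.        ,  0.        ,  0.        ,  1.        ]])}
top {'vertical_fov': 42.99742583495024, 'cx': 309.80438046590285, 'cy': 238.4719051105898, 'view': array([[-0.02975652, -0.99954632, -0.00465814,  0.07831715],
       [-0.99611497,  0.03004014, -0.08278012,  0.57007027],
       [ 0.08288249,  0.0021768 , -0.99655695,  1.49309927],
       [ 0.        ,  0.        ,  0.        ,  1.        ]])}
```

View pics/side0.png

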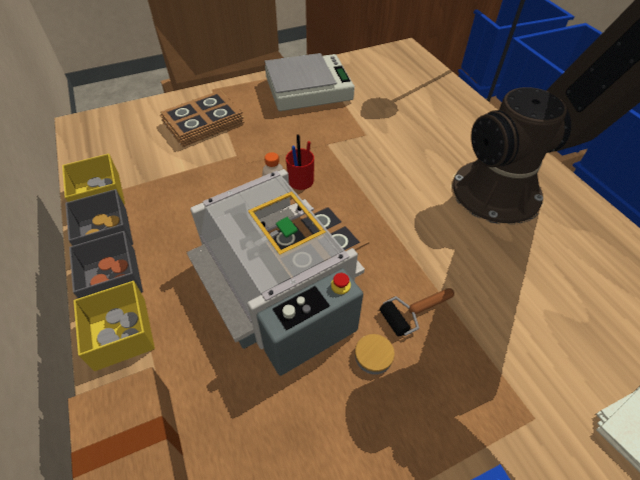

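View pics/top0.png

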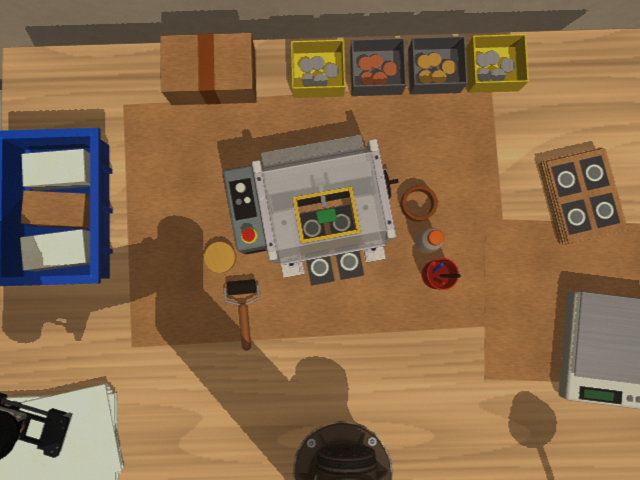

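The side view shows the press in mid-scene with its window around (287,222). In the top view the window is at about (326,216), the board's near edge is around (337,280), and the feed direction points up the image. Next I'll measure these.

```bash
cat > h.py <<'E'
import numpy as np,cv2
from plant import r
def K(n):
    i=r.camera_info(n); f=240/np.tan(np.radians(i['vertical_fov']/2)); return f,i['cx'],i['cy'],np.array(i['view'])
def ray(n,p,z):
    f,cx,cy,V=K(n); d=V[:3,:3].T@np.array([(p[0]-cx)/f,(p[1]-cy)/f,1]); c=-V[:3,:3].T@V[:3,3]
    return c+d*(z-c[2])/d[2]
def proj(n,P):
    f,cx,cy,V=K(n); q=V[:3,:3]@np.asarray(P)+V[:3,3]; return np.array([f*q[0]/q[2]+cx,f*q[1]/q[2]+cy])
E
python3 - <<'E'
from h import *
for n,c,(x0,y0,x1,y1) in (("side",None,(180,150,380,350)),("top",None,(220,130,410,300))):
    im=cv2.imread(f"pics/{n}0.png")
    h=cv2.cvtColor(im,cv2.COLOR_BGR2HSV)
    m=cv2.inRange(h,(18,140,110),(32,255,255)); mm=np.zeros_like(m); 
    a=(240,185,335,262) if n=="side" else (280,180,370,250)
    mm[a[1]:a[3],a[0]:a[2]]=m[a[1]:a[3],a[0]:a[2]]
    pts=cv2.findNonZero(mm); rc=cv2.minAreaRect(pts); 
    if n=="top":
        b=cv2.boxPoints(rc); 
    else:
        hull=cv2.convexHull(pts); 
        b=cv2.approxPolyDP(hull,6,True)[:,0].astype(float)
    print(n,len(pts),b.tolist())
    W=np.array([ray(n,p,0.1785) for p in b]); print(W.round(4),W.mean(0).round(4))
    for i in range(len(b)):
        d=W[(i+1)%len(b)]-W[i]; print(np.linalg.norm(d).round(4),np.degrees(np.arctan2(d[1],d[0])).round(2))
    cv2.imwrite(f"pics/{n}0c.png",cv2.resize(im[y0:y1,x0:x1],None,fx=4 if n=="top" else 3,fy=4 if n=="top" else 3,interpolation=cv2.INTER_CUBIC)[:600])
im=cv2.imread("pics/top0.png"); cv2.imwrite("pics/top0d.png",cv2.resize(im[235:300,260:400],None,fx=5.5,fy=5.5,interpolation=cv2.INTER_CUBIC))
E
```

```text
side 694 [[324.0, 232.0], [279.0, 253.0], [249.0, 210.0], [292.0, 192.0]]
[[ 0.5529  0.0825  0.1785]
 [ 0.653   0.096   0.1785]
 [ 0.6713 -0.034   0.1785]
 [ 0.5702 -0.0475  0.1785]] [0.6118 0.0242 0.1785]
0.101 7.67
0.1313 -81.98
0.102 -172.39
0.1312 97.61
top 722 [[292.2214660644531, 196.99603271484375], [351.6644592285156, 185.98806762695312], [360.1790466308594, 231.96685791015625], [300.7360534667969, 242.97482299804688]]
[[ 0.654   0.0976  0.1785]
 [ 0.6749 -0.0368  0.1785]
 [ 0.5705 -0.0521  0.1785]
 [ 0.5498  0.0814  0.1785]] [0.6123 0.0225 0.1785]
0.136 -81.16
0.1055 -171.64
0.1352 98.8
0.1054 8.83
```

View pics/top0d.png

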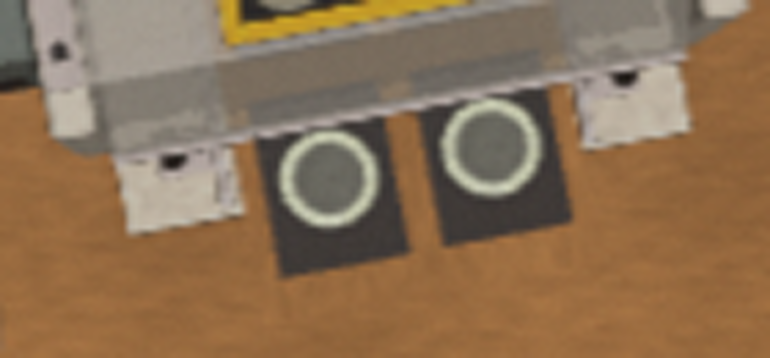

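View pics/side0c.png

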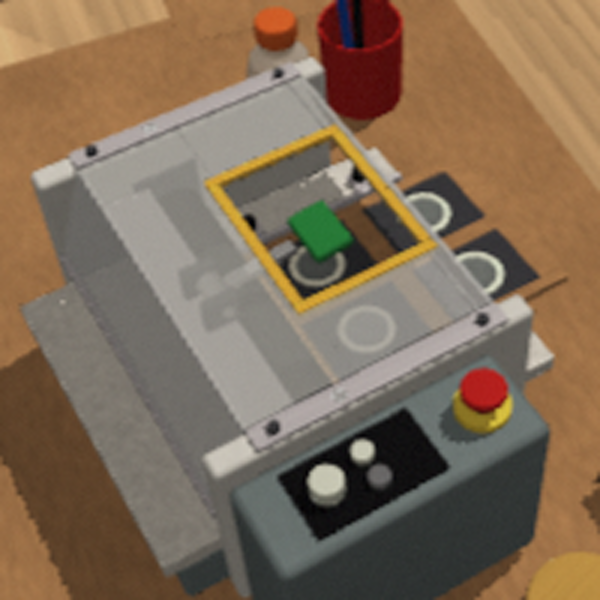

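```bash
python3 - <<'E'
from h import *
c=lambda u,v:(260+u/5.5-.4,235+v/5.5-.4)
for nm,u,v,z in (("ffL",128,234,.07),("ffL2",242,213,.07),("ffR1",590,149,.07),("ffR",690,130,.07),("sqL0",282,276,.076),("sqL1",409,250,.076),("sqR0",446,243,.076),("sqR1",571,220,.076)):
    print(nm,ray("top",c(u,v),z).round(4))
print("side corner",ray("side",(180+567/3,150+280/3),.076).round(4))
for y in (8.0,8.4,8.8):
    R=np.array([[np.cos(np.radians(y)),-np.sin(np.radians(y))],[np.sin(np.radians(y)),np.cos(np.radians(y))]])
    o=np.array([.6121,.0233])-R@[-.032,0]
    print(y,"origin",o)
    loc=lambda P:(R.T@(P[:2]-o)).round(4)
    for nm,u,v,z in (("ffL",128,234,.07),("ffR",690,130,.07),("sqL0",282,276,.076),("sqR1",571,220,.076)): print(nm,loc(ray("top",c(u,v),z)))
    print("corner",loc(ray("side",(180+567/3,150+280/3),.076)))
    for nm,p,z in (("pot",(440,275),.1),("cap",(433,238),.134),("tape",(419,203),.038),("potside",(300,155),.1)): print(nm,loc(ray("side" if nm=="potside" else "top",p,z)))
    print("push",R@[-.25,0]+o)
im=cv2.imread("pics/side0.png"); cv2.imwrite("pics/side0d.png",cv2.resize(im[195:295,290:400],None,fx=6,fy=6,interpolation=cv2.INTER_CUBIC))
E
```

```text
ffL [0.4771 0.1285 0.07  ]
ffL2 [0.4848 0.0785 0.07  ]
ffR1 [ 0.5082 -0.0744  0.07  ]
ffR [ 0.5152 -0.1184  0.07  ]
sqL0 [0.4568 0.0618 0.076 ]
sqL1 [0.4664 0.0064 0.076 ]
sqR0 [ 0.469  -0.0098  0.076 ]
sqR1 [ 0.4773 -0.0645  0.076 ]
side corner [0.4378 0.0751 0.076 ]
8.0 origin [0.64378858 0.02775354]
ffL [-0.151  0.123]
ffR [-0.1477 -0.1268]
sqL0 [-0.1804  0.0598]
sqR1 [-0.1777 -0.0681]
corner [-0.1974  0.0756]
pot [-0.2092 -0.2432]
cap [-0.1223 -0.2361]
tape [-0.0263 -0.2381]
potside [-0.2037 -0.2433]
push [ 0.39622156 -0.00703974]
8.4 origin [0.64375671 0.02797466]
ffL [-0.1502  0.1238]
ffR [-0.1486 -0.126 ]
sqL0 [-0.18    0.0608]
sqR1 [-0.1782 -0.0671]
corner [-0.1969  0.0767]
pot [-0.2109 -0.242 ]
cap [-0.124  -0.2354]
tape [-0.0279 -0.2382]
potside [-0.2054 -0.2421]
push [ 0.39643863 -0.0085461 ]
8.8 origin [0.64372331 0.02819555]
ffL [-0.1493  0.1246]
ffR [-0.1495 -0.1252]
sqL0 [-0.1796  0.0619]
sqR1 [-0.1786 -0.0661]
corner [-0.1963  0.0779]
pot [-0.2126 -0.2407]
cap [-0.1256 -0.2348]
tape [-0.0296 -0.2382]
potside [-0.2071 -0.2409]
push [ 0.39666621 -0.01005091]
```

View pics/side0d.png

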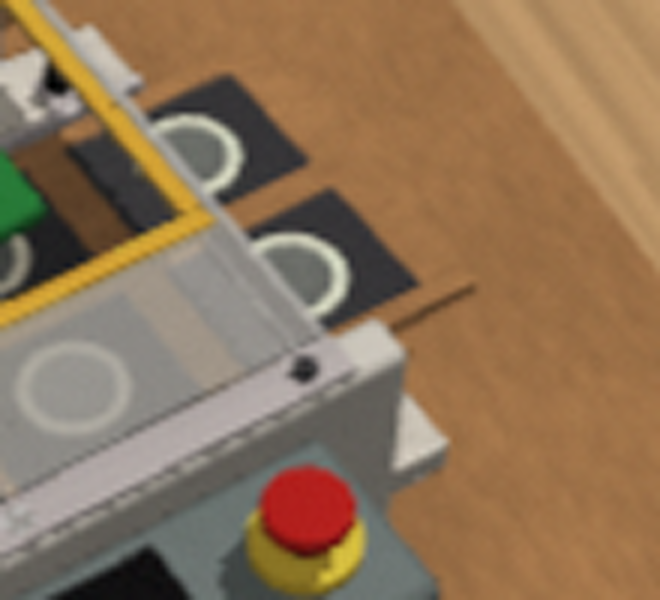

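The press pose agrees with the feed-table corners: origin (0.6437, 0.0282), yaw 8.7°. The board's near edge is at press x ≈ -0.197. I'll turn the tool to line up with the press, then swing across.

Emit:
step_arm --pt "0 0 -0.115 0 0 -5 1" --pt "0 0 -0.115 0 0 -5 1" --pt "0 0 -0.115 0 0 -5 1" --pt "0 0 -0.115 0 0 -5 1"

```text
time_s: 0.5
tcp_pos: [0.2033, 0.6415, 0.2429]
eef_rot: [179.8, -0.4, -80.4]
contact_force: [-0.2, 0.4, 0.5]
gripper_width: 0.0875
```

Emit:
step_arm --pt "0 0 0 38 -16 0 1" --pt "0 0 0 38 -16 0 1" --pt "0 0 0 38 -16 0 1" --pt "0 0 0 38 -16 0 1" --pt "0 0 0 38 -16 0 1" --pt "0 0 0 38 -16 0 1" --pt "0 0 0 38 -16 0 1" --pt "0 0 0 38 -16 0 1" --pt "0 0 0 38 -16 0 1"

```text
time_s: 1.4
tcp_pos: [0.4066, 0.3202, 0.2413]
eef_rot: [179.7, -0.7, -79.7]
contact_force: [-0.1, 0.4, 0.9]
gripper_width: 0.0877
```

Emit:
step_arm --pt "0 0 0.014 40 6.5 0 1" --pt "0 0 0.014 40 6.5 0 1" --pt "0 0 0 40 6 0 1" --pt "0 0 0 40 6 0 1" --pt "0 0 0 40 6 0 1" --pt "0 0 0 40 6 0 1" --pt "0 0 0 40 6 0 1" --pt "0 0 0 40 6 0 1" --pt "0 0 0 0 0 0 1"

```text
time_s: 2.3
tcp_pos: [0.4049, -0.0207, 0.2442]
eef_rot: [179.5, -0.8, -81.6]
contact_force: [0.9, 0.2, -0.5]
gripper_width: 0.0874
```

```bash
cat >> h.py <<'E'
YAW=np.radians(8.7); O=np.array([.6437,.0282])
def st():
    s=r.get_state(); p=s['tcp_pos']; c,sn=np.cos(YAW),np.sin(YAW); R=np.array([[c,-sn],[sn,c]])
    print("t",s['time_s'],"press xy mm",(R.T@(p[:2]-O)*1000).round(1),"z",round(p[2]*1000,1),"rot",s['eef_rot'].round(2),"F",s['contact_force'].round(1),"Fpress x",(R.T@s['contact_force'][:2]).round(2),"M",s['moment'].round(2),'j',s['joints'].round(0))
    return s
E
python3 -c "
from h import *
st()"
```

```text
t 2.3 press xy mm [-243.4  -12.2] z 244.2 rot [179.55  -0.82 -81.62] F [ 0.9  0.2 -0.5] Fpress x [0.94 0.04] M [ 0.05 -0.07 -0.02] j [ 26.  -7. -29.   1. -68.  72.]
```

Emit:
step_arm --pt "0.008 -0.014 -0.005 -12 -8 0 1" --pt "0 0 0 0 0 30 1" --pt "0 0 0 0 0 40 1" --pt "0 0 0 0 0 40 1" --pt "0 0 0 0 0 35 1" --pt "0 0 0 0 0 15 1" --pt "0 0 0 0 0 5 1" --pt "0 0 0 0 0 0 1"

```text
time_s: 3.1
tcp_pos: [0.4161, 0.0021, 0.0745]
eef_rot: [-179.5, 0.3, -81.1]
contact_force: [0.5, 0.1, -0.3]
gripper_width: 0.0878
```

```bash
python3 -c "
from h import *
st()
a=r.capture('side')[:,:,::-1];b=r.capture('top')[:,:,::-1]
cv2.imwrite('pics/s1.png',a[150:400,180:480].repeat(2,0).repeat(2,1)); cv2.imwrite('pics/t1.png',b[170:370,220:460].repeat(3,0).repeat(3,1))"
```

```text
t 3.1 press xy mm [-228.9    8.6] z 74.5 rot [-179.53    0.33  -81.09] F [ 0.5  0.1 -0.3] Fpress x [0.47 0.03] M [-0.11 -0.01  0.  ] j [ 28.   5. -43.  -0. -41.  72.]
```

View pics/s1.png

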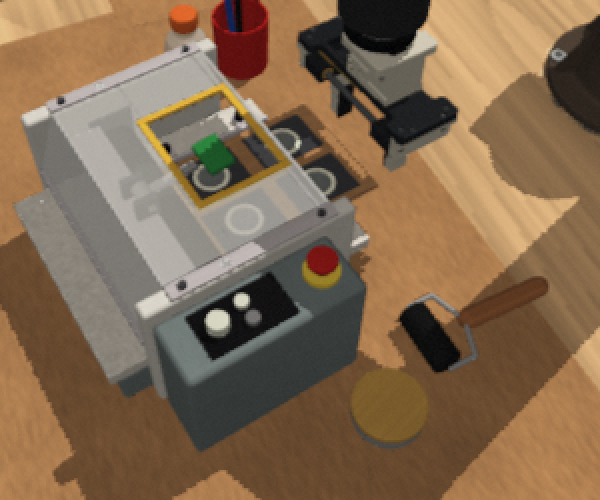

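View pics/t1.png

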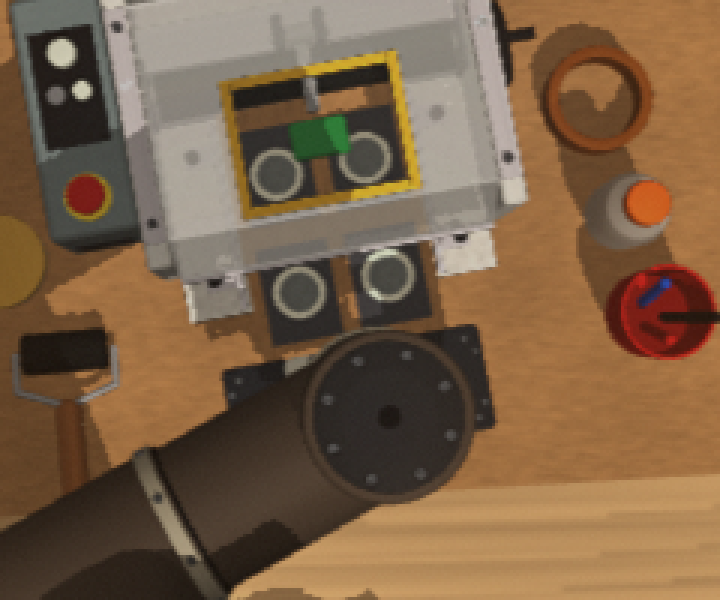

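The gripper stands in front of the board. The board's near edge (around (350,150) in the side crop) is clear ahead of the fingers, and the pot and bottle are well to the side. I'll lower it and start the approach.

Emit:
step_arm --pt "-0.004 0.003 0.002 8 0 6 1" --pt "0 0 0 0 0 4 1" --pt "0 0 0 0 -6 0 1" --pt "0 0 0 0 -6 0 1" --pt "0 0 0 0 0 0 1"

```text
time_s: 3.7
tcp_pos: [0.4339, -0.0032, 0.068]
eef_rot: [-179.2, 0.3, -81.2]
contact_force: [0.3, 0.6, 1.1]
gripper_width: 0.0878
```

```bash
python3 -c "
from h import *
st()"
```

```text
t 3.7 press xy mm [-212.2    0.7] z 68.0 rot [-179.24    0.28  -81.21] F [0.3 0.6 1.1] Fpress x [0.42 0.57] M [-0.04  0.06  0.01] j [ 26.   8. -41.  -0. -40.  73.]
```

Emit:
step_arm --pt "-0.008 0.004 0 0 -3 2.5 1" --pt "0 0 0 0 -5 0 1" --pt "0 0 0 0 -5 0 1" --pt "0 0 0 0 -5 0 1" --pt "0 0 0 0 -5 0 1" --pt "0 0 0 0 0 0 1"

```text
time_s: 4.3
tcp_pos: [0.4584, 0.0003, 0.0653]
eef_rot: [-179.8, 0.0, -81.2]
contact_force: [-0.7, -0.5, -0.4]
gripper_width: 0.0878
```

```bash
python3 -c "
from h import *
st()
a=r.capture('side')[:,:,::-1];b=r.capture('top')[:,:,::-1]
cv2.imwrite('pics/s2.png',a[150:300,180:380].repeat(4,0).repeat(4,1));"
```

```text
t 4.3 press xy mm [-187.4    0.5] z 65.3 rot [-1.7982e+02  1.0000e-02 -8.1230e+01] F [-0.7 -0.5 -0.4] Fpress x [-0.81 -0.39] M [-0.03  0.06  0.03] j [ 25.  10. -38.   0. -41.  74.]
```

View pics/s2.png

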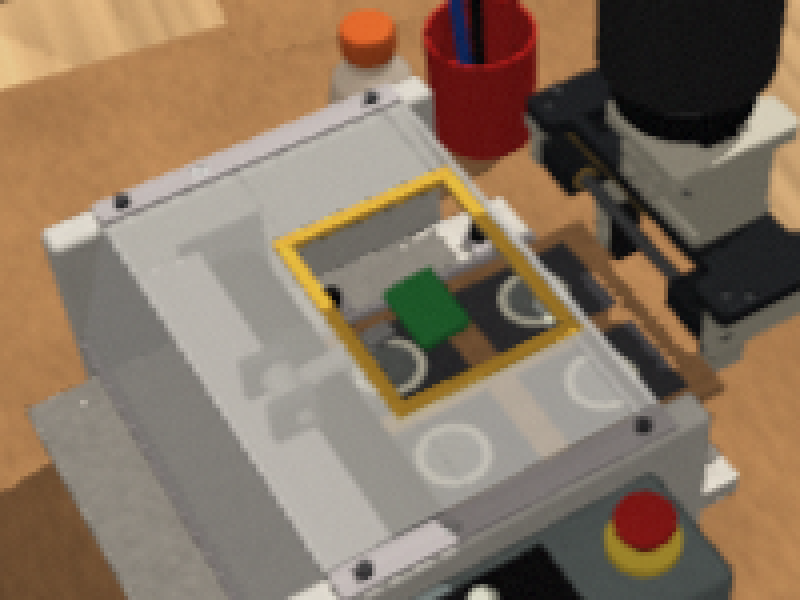

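The fingers are on the near edge and the board is sliding in. I'll keep going and creep at the end.

Emit:
step_arm --pt "0 0 0 0 -5 0 1" --pt "0 0 0 0 -4 0 1" --pt "0 0 0 0 -4 0 1" --pt "0 0 0 0 -3 0 1" --pt "0 0 0 0 0 0 1"

```text
time_s: 4.9
tcp_pos: [0.4745, 0.0028, 0.0653]
eef_rot: [-179.8, 0.0, -81.2]
contact_force: [-0.4, 0.7, 1.2]
gripper_width: 0.0876
```

```bash
python3 -c "
from h import *
st()"
```

```text
t 4.9 press xy mm [-171.1    0.5] z 65.3 rot [-1.7985e+02  2.0000e-02 -8.1240e+01] F [-0.4  0.7  1.2] Fpress x [-0.26  0.74] M [-0.05  0.02  0.02] j [ 24.  12. -36.   0. -42.  75.]
```

Emit:
step_arm --pt "0 0 0 0 -1.5 0 1" --pt "0 0 0 0 -1.5 0 1"

```text
time_s: 5.1
tcp_pos: [0.4772, 0.0031, 0.0652]
eef_rot: [-179.9, 0.0, -81.3]
contact_force: [-1.1, -0.4, 1.1]
gripper_width: 0.0876
```

Emit:
step_arm --pt "0 0 0 0 -1.5 0 1"

```text
time_s: 5.2
tcp_pos: [0.4787, 0.0033, 0.0652]
eef_rot: [-179.9, 0.0, -81.3]
contact_force: [-0.1, -0.4, 0.7]
gripper_width: 0.0881
```

Emit:
step_arm --pt "0 0 0 0 -1.5 0 1"

```text
time_s: 5.3
tcp_pos: [0.4792, 0.0032, 0.065]
eef_rot: [180.0, 0.0, -81.3]
contact_force: [-6.7, -0.2, 5.0]
gripper_width: 0.0877
```

```bash
python3 -c "
from h import *
st()"
```

```text
t 5.3 press xy mm [-166.4    0.2] z 65.0 rot [179.99   0.   -81.27] F [-6.7 -0.2  5. ] Fpress x [-6.67  0.81] M [0.25 2.52 0.19] j [ 24.  12. -36.  -0. -42.  75.]
```

Contact force rose to 6.7 N at TCP x = -166.4, against a prediction of -166, so the board is on the pins. I'll push slightly more, hold, back off and check.

Emit:
step_arm --pt "0 0 0 0 -1 0 1" --pt "0 0 0 0 0 0 1" --pt "0 0 0 0 0 0 1"

```text
time_s: 5.6
tcp_pos: [0.4791, 0.0031, 0.0647]
eef_rot: [179.9, -0.0, -81.3]
contact_force: [-3.7, 0.6, 1.0]
gripper_width: 0.0873
```

Emit:
step_arm --pt "0 0 0 0 5 0 1" --pt "0 0 0 0 15 0 1" --pt "0 0 0 0 30 0 1" --pt "0 0 0 0 8 -10 1" --pt "0 0 0 0 0 -40 1" --pt "0 0 0 0 0 -45 1" --pt "0 0 0 0 0 -45 1" --pt "0 0 0 0 0 -35 0" --pt "0 0 0 0 0 0 -1"

```text
time_s: 6.5
tcp_pos: [0.4222, -0.0058, 0.2492]
eef_rot: [-179.5, 0.0, -81.2]
contact_force: [0.4, -0.0, -0.6]
gripper_width: 0.0769
```

```bash
python3 -c "
from h import *
st()
a=r.capture('side')[:,:,::-1];b=r.capture('top')[:,:,::-1]
cv2.imwrite('pics/s3.png',a[150:300,180:380].repeat(4,0).repeat(4,1)); cv2.imwrite('pics/t3f.png',b); cv2.imwrite('pics/s3f.png',a);cv2.imwrite('pics/t3.png',cv2.resize(b[170:290,250:400],None,fx=5,fy=5,interpolation=2))"
```

```text
t 6.5 press xy mm [-2.241e+02 -1.000e-01] z 249.2 rot [-1.7947e+02  1.0000e-02 -8.1230e+01] F [ 0.4 -0.  -0.6] Fpress x [ 0.39 -0.11] M [-0.01 -0.05  0.04] j [ 26.  -6. -27.   0. -68.  72.]
```

View pics/s3.png

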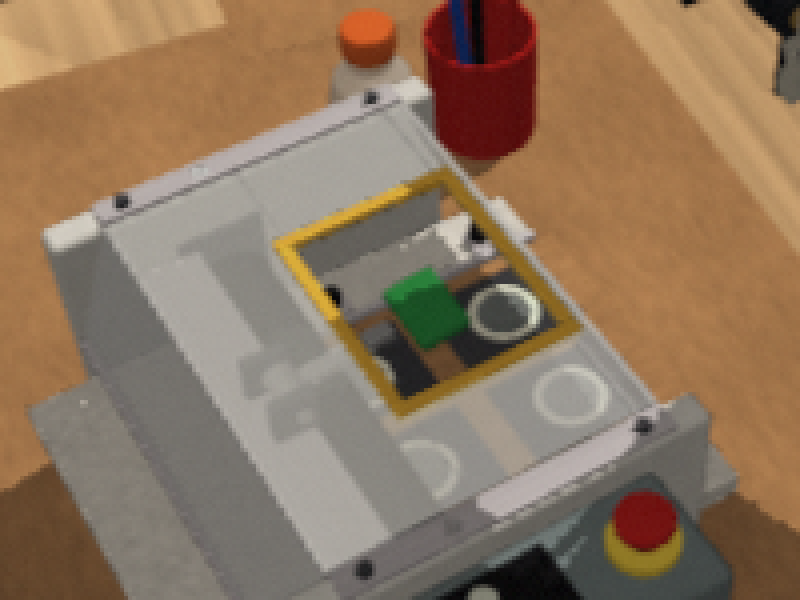

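View pics/t3.png

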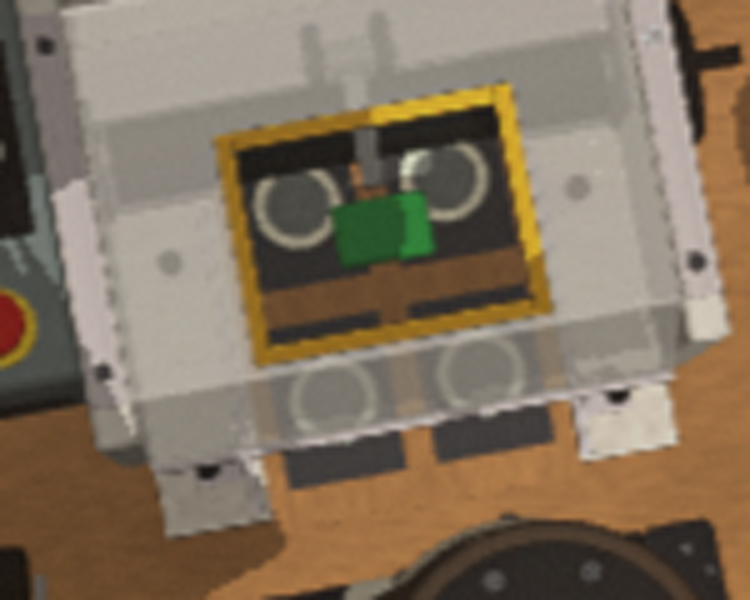

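```bash
python3 - <<'E'
from h import *
c,s=np.cos(YAW),np.sin(YAW);R=np.array([[c,-s],[s,c]])
loc=lambda P:((R.T@(P[:2]-O))*1000).round(1)
q=lambda u,v:(250+u/5-.4,170+v/5-.4)
for p in ((290,488),(405,467),(438,463),(552,441)): print("sq",loc(ray("top",q(*p),.076)))
for p in ((167,536),(677,444)): print("ff",loc(ray("top",q(*p),.07)))
for n in("t3f","s3f"):
    im=cv2.imread(f"pics/{n}.png");h=cv2.cvtColor(im,cv2.COLOR_BGR2HSV);m=cv2.inRange(h,(50,120,50),(75,255,255))
    nn,_,stt,cen=cv2.connectedComponentsWithStats(m)
    for i in range(1,nn):
        if stt[i,4]>100: print(n,stt[i],cen[i],loc(ray("top" if n[0]=="t" else "side",cen[i],.1665)))
E
```

```text
sq [-137.    61.6]
sq [-137.     5.7]
sq [-138.   -10.2]
sq [-137.5  -65.9]
ff [-148.7  123.9]
ff [-149.6 -125.3]
t3f [317 208  20  15 218] [326.38990826 215.36697248] [-32.7  -1.4]
s3f [277 217  20  20 243] [286.3744856  226.79835391] [-29.6   6.4]
```

The squares' near edges all read -137 to -138, so the board is square. It moved 42 mm and the finger contact agrees with the home position. The pad is at press (-32, -1). Next I'll move above the window with the fingers shut.

Emit:
step_arm --pt "-0.008 0 0 0 -30 0 -1" --pt "0 0 0 0 -40 0 -1" --pt "0 0 0 0 -40 0 -1" --pt "0 0 0 0 -40 0 -1" --pt "0 0 0 0 -40 0 -1" --pt "0 0 0 0 0 0 -1" --squeeze 10

```text
time_s: 7.2
tcp_pos: [0.6109, 0.0229, 0.2345]
eef_rot: [179.2, 0.0, -81.3]
contact_force: [-1.0, -0.3, -1.6]
gripper_width: 0.0213
```

```bash
python3 -c "
from h import *
print(st()['gripper_width'])"
```

```text
t 7.2 press xy mm [-33.2  -0.3] z 234.5 rot [ 1.7919e+02  2.0000e-02 -8.1270e+01] F [-1.  -0.3 -1.6] Fpress x [-0.99 -0.17] M [-0.05  0.13  0.04] j [ 20.  15.  -6.  -0. -70.  78.]
0.02128136530606534
```

Emit:
step_arm --pt "0.01 0 0 0 -1 5 -1" --pt "0 0 0 0 0 10 -1" --pt "0 0 0 0 0 10 -1" --pt "0 0 0 0 0 10 -1" --pt "0 0 0 0 0 5 -1" --pt "0 0 0 0 0 0 -1"

```text
time_s: 7.8
tcp_pos: [0.6072, 0.0222, 0.1859]
eef_rot: [179.4, 0.0, -81.3]
contact_force: [0.0, 1.4, 0.2]
gripper_width: 0.0003
```

```bash
python3 -c "
from h import *
print(st()['gripper_width'])
a=r.capture('side')[:,:,::-1]
cv2.imwrite('pics/s4.png',a[100:300,180:440].repeat(3,0).repeat(3,1))"
```

```text
t 7.8 press xy mm [-37.   -0.4] z 185.9 rot [ 1.7936e+02  1.0000e-02 -8.1300e+01] F [0.  1.4 0.2] Fpress x [0.25 1.35] M [-0.06 -0.07 -0.01] j [ 20.  16. -11.  -0. -63.  78.]
0.0002897126685612826
```

View pics/s4.png

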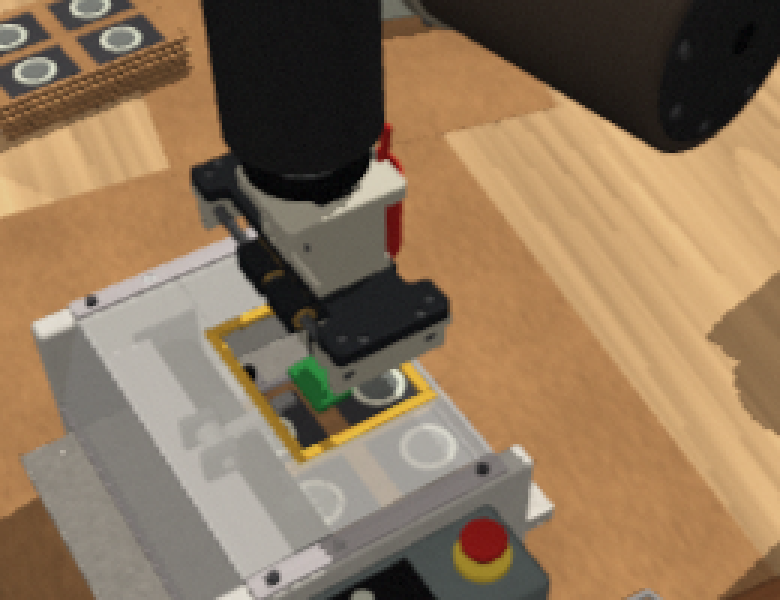

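The shut fingers are inside the window outline, just above the green pad, with the edging clear all round. I'll re-centre by 5 mm and press down.

Emit:
step_arm --pt "0.01 0 0 0 -5 0 -1" --pt "0 0 0 0 -0.5 6 -1" --pt "0 0 0 0 -0.5 6 -1" --pt "0 0 0 0 -0.5 4 -1"

```text
time_s: 8.25
tcp_pos: [0.6156, 0.0237, 0.1718]
eef_rot: [-179.7, 0.0, -81.3]
contact_force: [-1.1, -0.9, -0.8]
gripper_width: 0.0006
```

Emit:
step_arm --pt "0 0 0 0 0 4 -1" --pt "0 0 0 0 0 4 -1" --pt "0 0 0 0 0 4 -1"

```text
time_s: 8.55
tcp_pos: [0.6153, 0.0235, 0.1593]
eef_rot: [-179.8, 0.0, -81.3]
contact_force: [-5.7, 1.1, 8.8]
gripper_width: 0.0009
```

```bash
python3 -c "
from h import *
st()"
```

```text
t 8.55 press xy mm [-28.8  -0.4] z 159.3 rot [-1.7978e+02  1.0000e-02 -8.1270e+01] F [-5.7  1.1  8.8] Fpress x [-5.45  1.99] M [ 0.26  2.12 -0.04] j [ 20.  18. -13.   0. -59.  78.]
```

Emit:
step_arm --pt "0 0 0 0 0.5 4 -1" --pt "0 0 0 0 0.5 4 -1" --pt "0 0 0 0 0.5 4 -1" --pt "0 0 0 0 0.5 4 -1"

```text
time_s: 8.95
tcp_pos: [0.6145, 0.0234, 0.147]
eef_rot: [-179.5, -0.0, -81.2]
contact_force: [-2.8, 1.4, 9.6]
gripper_width: 0.0005
```

Emit:
step_arm --pt "0 0 0 0 0 3 -1"

```text
time_s: 9.05
tcp_pos: [0.6147, 0.0233, 0.145]
eef_rot: [-179.5, -0.1, -81.1]
contact_force: [-4.4, 0.5, 9.7]
gripper_width: 0.0006
```

```bash
python3 -c "
from h import *
st()"
```

```text
t 9.05 press xy mm [-29.4  -0.4] z 145.0 rot [-1.7948e+02 -6.0000e-02 -8.1140e+01] F [-4.4  0.5  9.7] Fpress x [-4.27  1.21] M [0.14 1.62 0.04] j [ 20.  18. -14.   0. -57.  78.]
```

Emit:
step_arm --pt "0 0 0 0 0 3 -1" --pt "0 0 0 0 0 3 -1"

```text
time_s: 9.25
tcp_pos: [0.6149, 0.0233, 0.1411]
eef_rot: [-179.4, -0.1, -81.1]
contact_force: [-4.3, 1.0, 9.3]
gripper_width: 0.0004
```

Emit:
step_arm --pt "0 0 0 0 0 3 -1"

```text
time_s: 9.35
tcp_pos: [0.6152, 0.0233, 0.1402]
eef_rot: [-179.3, -0.1, -81.0]
contact_force: [-12.3, 2.9, 27.6]
gripper_width: 0.0006
```

The force jumped to 27.6 N at z = 0.140, so the lever is on its stop. I'll hold, then withdraw straight up.

Emit:
step_arm --pt "0 0 0 0 0 1 -1" --pt "0 0 0 0 0 1 -1" --pt "0 0 0 0 0 1 -1"

```text
time_s: 9.65
tcp_pos: [0.6149, 0.0234, 0.1406]
eef_rot: [-179.2, -0.1, -81.0]
contact_force: [-3.3, 0.6, 7.7]
gripper_width: 0.0004
```

Emit:
step_arm --pt "0 0 0 0 0 -4 -1" --pt "0 0 0 0 0 -8 -1" --pt "0 0 0 0 0 -10 -1" --pt "0 0 0 0 0 -15 -1" --pt "0 0 0 0 0 -25 -1" --pt "0 0 0 0 0 -30 -1" --pt "0 0 0 0 0 -20 -1"

```text
time_s: 10.35
tcp_pos: [0.612, 0.0229, 0.256]
eef_rot: [-179.5, -0.2, -81.0]
contact_force: [0.5, -0.1, -0.8]
gripper_width: 0.001
```

```bash
python3 -c "
from h import *
st()"
```

```text
t 10.35 press xy mm [-32.2  -0.5] z 256.0 rot [-179.52   -0.2   -80.98] F [ 0.5 -0.1 -0.8] Fpress x [ 0.5  -0.17] M [ 0.   -0.06 -0.07] j [ 21.  13.  -6.   0. -71.  78.]
```

Now I'll pull back towards the operator at height so the cameras can see the lever and board.

Emit:
step_arm --pt "0 0 0 0 30 -5 -1" --pt "0 0 0 0 40 0 -1" --pt "0 0 0 0 40 0 -1" --pt "0 0 0 0 40 0 -1" --pt "0 0 0 0 35 0 -1" --pt "0 0 0 0 0 0 -1"

```text
time_s: 10.95
tcp_pos: [0.4258, -0.0074, 0.2652]
eef_rot: [-179.0, -0.1, -81.0]
contact_force: [1.9, 0.5, 0.6]
gripper_width: 0.0002
```

```bash
python3 - <<'E'
from h import *
st()
a=r.capture('side')[:,:,::-1];b=r.capture('top')[:,:,::-1]
cv2.imwrite('pics/s5.png',a[150:300,180:380].repeat(4,0).repeat(4,1)); cv2.imwrite('pics/t5.png',cv2.resize(b[170:290,250:400],None,fx=5,fy=5,interpolation=2)); cv2.imwrite('pics/t5f.png',b)
for n,i in (("top",b),("side",a)):
    i=np.ascontiguousarray(i);m=cv2.inRange(cv2.cvtColor(i,cv2.COLOR_BGR2HSV),(50,120,40),(75,255,255)); nn,_,s,c=cv2.connectedComponentsWithStats(m)
    for k in range(1,nn):
        if s[k,4]>60: print(n,s[k],c[k])
c_,s_=np.cos(YAW),np.sin(YAW)
w=lambda x,y,z:np.array([O[0]+c_*x-s_*y,O[1]+s_*x+c_*y,z])
for z in (.1665,.1405): print(z,proj("side",w(-.032,0,z)),proj("top",w(-.032,0,z)))
E
```

```text
t 10.95 press xy mm [-220.7   -2.2] z 265.2 rot [-1.7895e+02 -1.4000e-01 -8.1020e+01] F [1.9 0.5 0.6] Fpress x [1.93 0.24] M [ 0.05 -0.12 -0.04] j [ 26.  -6. -26.   0. -69.  73.]
top [317 210  19  14 206] [325.88834951 216.46116505]
side [337  69  11  11  64] [342.       73.90625]
side [277 226  21  18 236] [286.83050847 234.29237288]
0.1665 [285.85844929 224.32945247] [325.71411687 215.1680216 ]
0.1405 [286.56354811 232.45490104] [325.47304383 216.5322813 ]
```

View pics/s5.png

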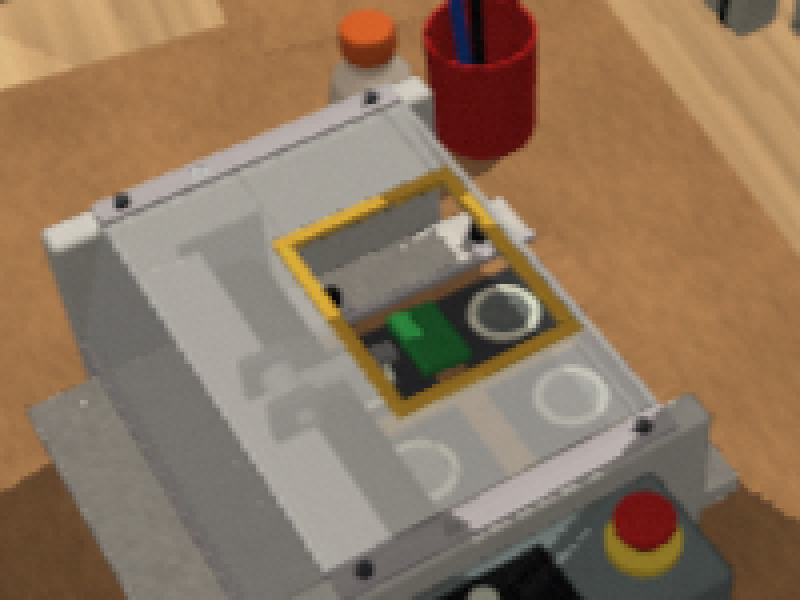

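View pics/t5.png

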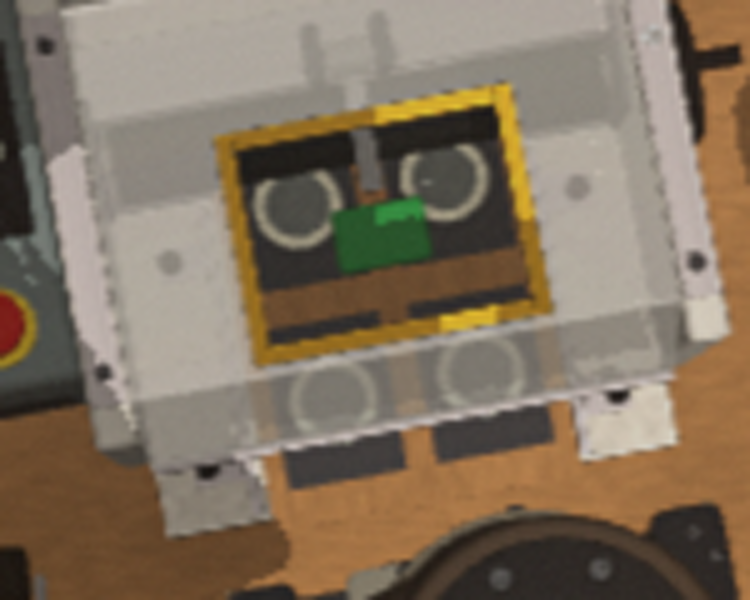

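The pad has dropped to the fully-down position: its centroid is (286.8, 234.3) in the side view, up from (286.4, 226.8), and the down pose predicts about (286.6, 232.5). The board's squares look unchanged, with near edges around (290,487) and (552,440) in the top crop. The robot is clear, so I'll hand in.

```bash
python3 -c "
from h import *
print(r.close_job())"
```

```text
the job is handed in; nothing more can be done
None
```

I pushed the board about 42 mm with the open fingertips until it stopped on the pins. I then pressed the lever down through the window with shut fingers, pulled straight up and clear, and handed the job in at about 11 s.

**Board:** contact force rose to 6.7 N at TCP press x = -166.4 mm, against a predicted -166 mm. With the fingers backed off, the near edges of the front squares read -137 to -138 mm right across, so the board sits square to well within 1°. They looked the same in the top picture taken after the lever was pressed.

**Lever:** it moved at about 9 N and then hit its stop, with force jumping to 27.6 N at z = 0.140 m (0.1405 expected). The pad stayed down after I withdrew. It dropped 7.5 px in the side view, against about 8 px expected for full travel.

**Disagreements:**
- The side view put the pad 2 to 6 mm from where the top view did, so I used the top view, which matched the feed-table corners.
- The tip drifted about 4 mm along x while descending towards the window. I corrected that above the edging before going in.

I saw no sign of contact with the guard, and I didn't measure whether the loose things moved. The bottle and pot looked unmoved in the last pictures. The hand-in gave no verdict.

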